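# Clamp the sample box on the bench shaker

## Robot

A 7-joint arm with a two-finger parallel gripper is mounted at the origin on a cart in front of the work surface, level with it; the furniture and walls round the work are solid. World frame = base frame: x ahead of the robot, y to its left, z up, the work surface at z = 0. Lengths are in mm, angles in degrees, forces in N, time in s.
With the tool pointing down it reaches from about 425 to 825 mm from the base axis. Payload 3.6 kg.
Tool frame: the origin (TCP) lies at the very end of the fingers, on their centre line; the grasp point (between the pads) lies ctrl.pinch_z behind it (ctrl.pinch_z is the distance from the TCP to the grasp point, in mm); z points along the fingers, y is the line along which they close (so a half turn about z gives the same grasp; the last joint's range is limited). The gripper opens to 85 mm and grips with 20 to 120 N. Pads are 22 mm wide; open, the fingers measure 114 mm over their backs; the gripper's body (76 mm by 85 mm) begins 54 mm behind the grasp point. The pads swing forward as they close: fully open they stand 13 mm farther back than shut.
Start: joints at [66.95, 35.231, -0.722, 81.555, 0.464, 63.22, -2.315], TCP at [238.57, -604.605, 231.297] pointing down, gripper open.
Joint ranges: [-178.69, 178.69], [-17.37, 117.87], [-77.05, 75.6], [15.02, 138.74], [-78.02, 258.01], [0.78, 113.62], [-162.83, 162.83]. Speed limits (degrees/s): [159.86, 159.86, 180, 180, 180, 180, 180].

## Interface

Orientations are given as [roll, pitch, yaw] about the fixed x, y, z axes, in that order (R = Rz(yaw) Ry(pitch) Rx(roll)).
In Python, from plant import ctrl gives the robot as it stands.
- The arm moves only by the tool carry_out, never from a script. Its argument "series" is one flat list of numbers, 7 for each row, row after row: the shift along the world's x, y, z each as a share of 0.1 m, from -1 to 1, then the turn, a rotation vector about the world's x, y, z each as a share of 180 degrees, from -1 to 1, then the finger opening in mm, from 0 to 85.4. In form: [tx, ty, tz, ax, ay, az, jaw, tx, ty, tz, ax, ay, az, jaw, ...]. A call has 1 to 5 rows; each row is the pose to reach, as a shift and turn from the pose commanded when the call began, turning the shorter way round; what a row does not reach only later rows make up. A row lasts 1/12 s, in which the tool goes at most 41.7 mm and 7.16 degrees, less where a joint would pass 70% of its speed; a pose out of reach is approached as far as the arm can. A call with a number of a shift or a turn outside -1 to 1 is refused whole. A call with a gripper value outside its range is refused whole. The fingers move at their own pace and stop on an object; "squeeze" is the grip in N (left out, the last holds). Time passes only in rows, so rows that repeat a pose let the fingers close. It gives the time, the measured TCP pose, the force, the opening and the grip force at its end, in the units of the state.
- ctrl.observe(): the state, without advancing time (a new reading comes with each control period).
- ctrl.camera(name): name is "side" or "top"; returns a dict with "image" (384x512x3 uint8, red, green, blue), "fovy" (degrees; the focal length in pixels is half the picture's height over the tangent of half this angle, whatever the lens; pixels are square), "cx", "cy" (the principal point, pixels), "extrinsics" (4x4, takes a point from camera to world coordinates). Camera axes: x right, y down, z forward; pixel columns grow to the right and rows downward; lengths in mm; the calibration is good to about 2 mm. A picture is of the moment at which its call begins. There is no depth.
- ctrl.hand_in(): hands the job in; it is judged then, once.
The state is a dict: "time_s": time; "joint_positions": joint angles; "qd": joint speeds; "tau": joint torques, N m; "tcp_pos": TCP position; "ee_rot": TCP orientation; "contact_force": force on the tool from outside, world axes, zero at the start; "torque": the same for the moment, N m; "grip_width": finger opening in mm; "finger_force": force on a finger pad.
Only numpy, scipy, OpenCV 4.12 (cv2) and the standard library are available. Lean on these libraries where they do the work, as an engineer would, in place of code of your own. Each camera call takes 0.05 s, during which the arm holds its last target. There are 200 camera calls.

## Task

Make the sample box fast on the bench shaker: push it straight back into its nest until it is fully home against the back stop, then swing the open steel strap over with a finger and lay it down on the box lid, then push the cam lever over and fully down so that it locks the strap onto the box. Do it all by pushing; do not lift or tip the box, and leave the other things on the bench where they are.

Things in the scene. Friction and masses are not known exactly. Their poses are not given: they have to be found in the camera images.
- shaker: bench shaker fixed to the bench: white housing 250 (x) x 230 mm (y), metal carrier plate on top with its upper face at z = 76 mm (x to -111 and +111 mm), carrying the nest, strap and lever. Origin: centre of its underside; x points away from its front panel (display, dial), y to its left, z up. The strap's hinge post (left) and the cam post (right) stand beside the nest at x = +20 mm.
- box_home (a point): where the sample box's origin is when it is fully home; at shaker (20, 0, 76) mm, axes as the shaker's. The nest is a channel along x between two side rails 100 mm apart, 16 mm high and flared in front, closed behind by a stop bar 20 mm high, which the box's back face then meets (1 mm past this point)
- sample_box: closed plastic box with a lid, 101 (x) x 96 (y) x 52 mm, 0.2 to 0.35 kg, loose in the front part of the nest, 30 to 48 mm short of home; slides on the plate with 1 to 2.5 N. Origin: centre of its underside; axes as the shaker's; front face (with the catch) at x = -49 mm, back face at +52 mm
- strap (a joint): angle of the strap (rad): 0 = level, clamped; 0.03 to 0.05 = lying on the lid, unclamped; 1.57 = upright; stop at 2.0, leaning to the shaker's left (open). Flat steel bar, 26 mm wide, 4 mm thick, 145 mm long, in the plane shaker x = +20 mm; at 0 it points to the shaker's right (-y). Stiff hinge: it stays at any angle and takes about 1 N near its end
- strap_hinge (a point): centre of the strap's hinge axis (parallel to the shaker's x): at shaker (20, 72, 140) mm. The bar's middle plane passes through it
- strap_end (a point): middle of the strap's free end edge, on the face that is uppermost when the strap lies down (the face that looks to the shaker's left while it stands open); 145 mm from the hinge
- strap_pad: sprung rubber-faced pad under the strap, 34 x 28 mm, 72 mm from the hinge; origin at the centre of its lower face, z axis into the strap. It gives up to 4 mm; clamped it presses the lid with about 5 N
- cam_lever (a joint): angle of the cam lever (rad): 0 = open, leaning 30 degrees outward (to the shaker's right); 0.52 = upright; 2.09 (stop) = folded over to the shaker's left, level above the strap's end, fully down and locked. Stiff hinge: it stays where it is left; takes 2 to 4 N at its grip, most in the last 0.3 rad, where its nose presses the strap's end down 5 mm
- lever_pivot (a point): centre of the cam lever's hinge axis (parallel to the shaker's x): at shaker (20, -82, 154) mm. The lever is 84 mm long from here; its outer 40 mm is a black grip 20 mm wide (along shaker x) and 10 mm thick; fully down, its top is 10 mm above the pivot
- lever_end (a point): middle of the lever's free end face; 84 mm from the pivot. The line from the pivot to it is the lever's middle line within 4 degrees
- beaker: small empty glass beaker, 63 mm wide, 85 mm high, loose on the bench left of the shaker; origin at the centre of its underside
- small_bottle: small white bottle, 34 mm wide, 79 mm high, loose on the bench left of the shaker; origin at the centre of its underside
- microtube_rack: low tube rack with microtubes, 66 x 105 x 34 mm, loose on the bench right of the shaker; origin at the centre of its underside
- timer: flat square lab timer, 68 x 68 x 21 mm, loose on the bench in front of the shaker; origin at the centre of its underside
- spare_box: another closed sample box with a domed lid, 104 x 101 x 42 mm, loose on the bench far right, not part of the job; origin at the centre of its underside
- marker: marker pen, 135 mm long, lying loose on the bench at the front left; origin at its centre, on the bench
There are look-alikes about, which are no part of the job. What is shaped like the sample_box but yellow is not meant.

How it is judged (in metres and radians):
On the way, in this order (a step that is already met when the one before it is completed fails the run):
1. the sample box is fully home against the back stop (x of sample_box in the frame of box_home between -0.005 and 0.006 m and z of sample_box in the frame of box_home below 0.006 m), for 0.2 s.
2. the strap lies on the box lid (value of joint strap below 0.07 rad and contact force between strap_pad and sample_box above 0.05 N), for 0.2 s.
3. the cam lever is fully down and the strap is clamped (value of joint cam_lever above 2.02 rad and contact force between strap_pad and sample_box above 2.5 N), for 0.2 s.
At the end, for the whole second after the job is handed in: The box is home (within 5 mm of the stop) on the plate, the strap is clamped (joint below 0.025 rad), the cam lever is within 0.07 rad of its stop (above 2.02 rad), the pad presses the lid with more than 2.5 N, and all is at rest (all of step 1 and all of step 3 and value of joint strap below 0.025 rad and linear speed of sample_box below 0.01 m/s); the robot touches nothing.
It fails at once if the sample box is lifted (z of sample_box in the frame of box_home above 0.012 m).
It fails at once if the sample box is tipped (angle between sample_box's own z axis and vertical above 0.2 rad).
It fails at once if another thing on the bench is disturbed (distance of any of beaker, small_bottle, microtube_rack, timer, spare_box, marker from where it was at the start of the episode above 0.025 m).
It also fails if it takes over 51 s, if anything falls off the work surface, if the arm or the gripper's body presses on something with over 40 N, if the wrist force passes 120 N, or if a joint passes its speed limit or range.

## Working session

There is one attempt and no reset: what is moved stays moved. The work goes in short steps, Python scripts to look and compute and a tool call to move; the robot and the scene stay as the last step left them, time stands still between calls to the robot, and variables do not carry over. Pictures are saved under pics/ and viewed, at most 10 in all, crops included, and the job is handed in when it is done.

Besides the shell and the picture viewer there is one more tool, called after "Request:" as name(argument=value, ...), one argument or row to a line, values as JSON. carry_out: Moves the arm, as the interface text tells. Its arguments: {"type":"object","properties":{"series":{"type":"array"},"squeeze":{"type":"number"}},"required":["series"]}

```bash
mkdir -p pics; ls; python3 - <<'E'
from plant import ctrl
import cv2,numpy as np
for n in("side","top"):
    c=ctrl.camera(n); cv2.imwrite(f"pics/{n}0.png",cv2.resize(c["image"][:,:,::-1],(800,600),interpolation=cv2.INTER_CUBIC))
    print(n,c["fovy"],c["cx"],c["cy"],np.round(c["extrinsics"],3).tolist())
print(ctrl.observe(),ctrl.pinch_z)
E
```

```text
pics
side 49.40788154600084 252.6182609355456 190.87024217829637 [[-0.865, -0.23, 0.446, -83.581], [-0.501, 0.371, -0.782, 1004.5], [0.015, -0.9, -0.436, 750.264], [0.0, 0.0, 0.0, 1.0]]
top 52.824696330501055 250.25508549350178 187.11240667704743 [[0.01, -0.994, 0.108, 393.51], [-1.0, -0.008, 0.016, -73.255], [-0.015, -0.108, -0.994, 1443.46], [0.0, 0.0, 0.0, 1.0]]
{'time_s': 0.1, 'joint_positions': array([66.9498821 , 35.28344511, -0.72230936, 81.63497228,  0.46356821,
       63.21992666, -2.31453698]), 'qd': array([-0.03273777, -0.16589666, -0.00571279, -0.2706599 ,  0.06559098,
        0.01163455,  0.07738496]), 'tau': array([ 9.92383284e-04, -4.70385361e+01,  2.60194335e-01, -1.71571362e+01,
        1.00869569e-02,  5.87550894e-03, -1.20239758e-05]), 'tcp_pos': array([ 238.30700016, -603.97293379,  230.24063141]), 'ee_rot': array([-1.79864528e+02,  1.60939257e-03,  2.15350721e+01]), 'contact_force': array([ 0.36942788,  0.44565711, -0.44286451]), 'torque': array([-0.00373005, -0.02059328,  0.03436861]), 'finger_force': 0.0, 'grip_width': 85.51019807121679} 18.700000000000003
```

View pics/side0.png

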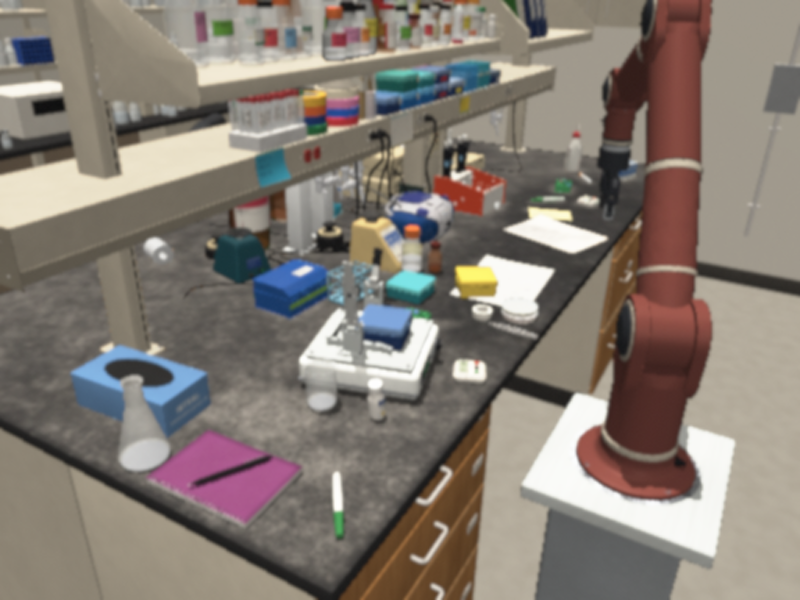

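View pics/top0.png

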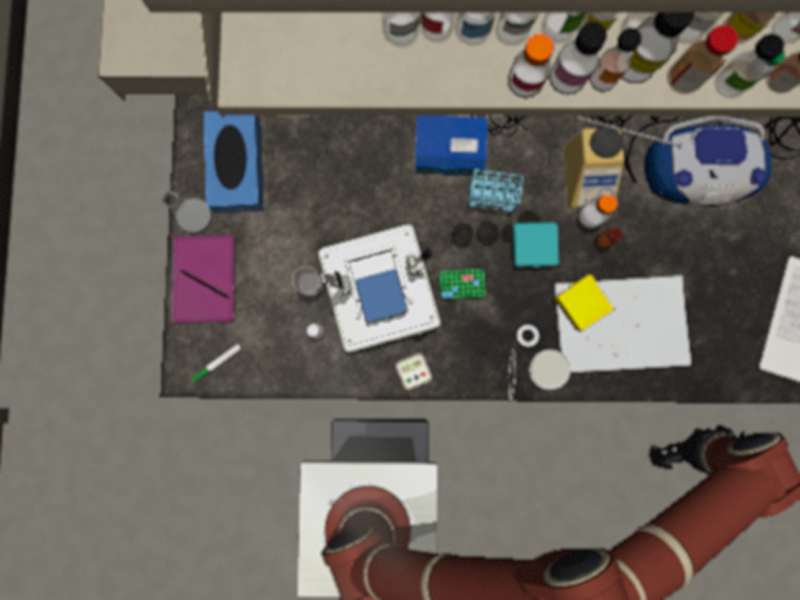

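The blue-lidded box in the nest, on the white shaker at top pixel (381,295), is the sample box. Things it could be confused with are the yellow box (585,302), the teal spare box (536,244) and the blue carton (451,143). Next I'll check this choice in close crops.

```bash
python3 - <<'E'
from plant import ctrl
import cv2
c=ctrl.camera("top")["image"]; cv2.imwrite("pics/topc.png",cv2.resize(c[136:232,190:318,::-1],(800,600),interpolation=cv2.INTER_CUBIC))
c=ctrl.camera("side")["image"]; cv2.imwrite("pics/sidec.png",cv2.resize(c[160:268,186:330,::-1],(800,600),interpolation=cv2.INTER_CUBIC))
E
```

```text
(no output)
```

View pics/topc.png

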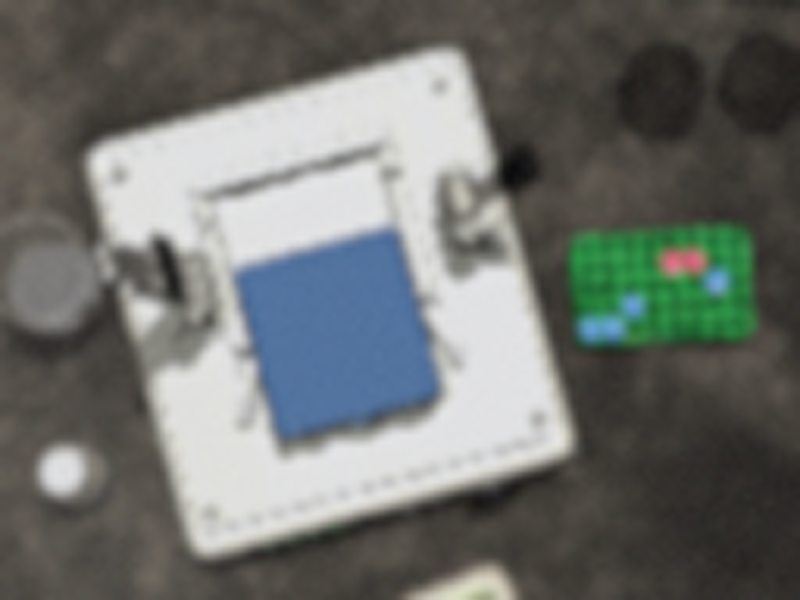

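View pics/sidec.png

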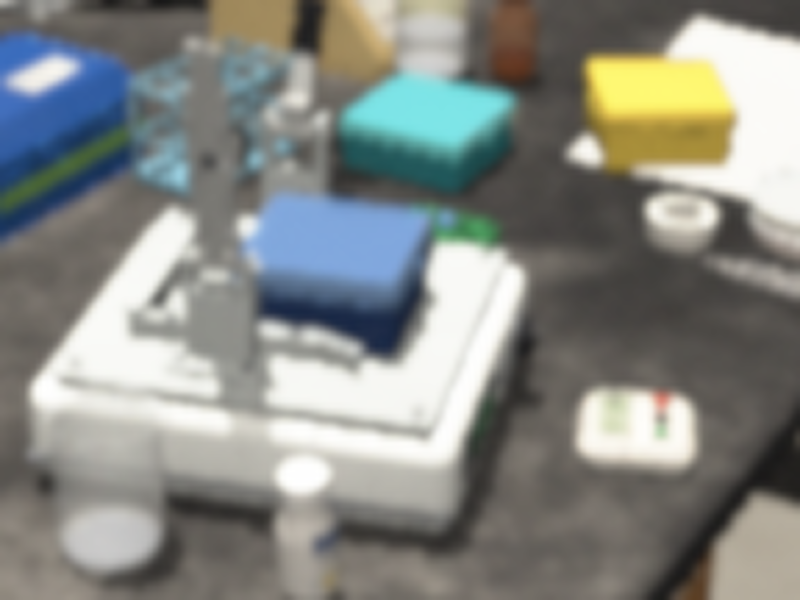

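The top crop shows the blue sample box on the white shaker, lid corners (238,270), (392,230), (440,395), (283,440). The front panel faces the robot. The strap stands open on the left near (150,270), with its end by the beaker at about (105,260). The lever leans out on the right, tip about (520,165). The side crop confirms this: strap end (200,42), lever upright at (300,65).

```bash
cat >h.py <<'E'
import numpy as np,cv2
from plant import ctrl
def cams():
    return {n:ctrl.camera(n) for n in("top","side")}
def proj(c,P):
    T=np.linalg.inv(c["extrinsics"]);f=192/np.tan(np.radians(c["fovy"]/2))
    q=np.atleast_2d(P)@T[:3,:3].T+T[:3,3];return np.c_[c["cx"]+f*q[:,0]/q[:,2],c["cy"]+f*q[:,1]/q[:,2]]
def ray(c,px,z):
    f=192/np.tan(np.radians(c["fovy"]/2));E=c["extrinsics"]
    d=E[:3,:3]@np.array([(px[0]-c["cx"])/f,(px[1]-c["cy"])/f,1]);o=E[:3,3]
    return o+d*(z-o[2])/d[2]
def tc(p): return (np.array(p)+.5)/6.25-.5+[190,136]
def sc(p): return (np.array(p)+.5)*.18-.5*0+[186,160]-.5
E
python3 - <<'E'
from h import *
C=cams();t,s=C["top"],C["side"]
for p in[(238,270),(392,230),(440,395),(283,440)]: print("lid",ray(t,tc(p),128).round(1))
for p in[(90,145),(470,44),(578,458),(198,562)]: print("housing",ray(t,tc(p),70).round(1))
for p in[(120,172),(440,85),(540,420),(210,515)]: print("screw",ray(t,tc(p),76).round(1))
for p in[(253,235),(300,194),(434,208),(385,292)]: print("side lid",ray(s,sc(p),128).round(1))
for p in[(205,195),(380,150)]: print("stop bar",ray(t,tc(p),96).round(1))
print("strap end ray",ray(t,tc((100,262)),270).round(1)); print("lever end z225", ray(t,tc((525,165)),226).round(1),ray(t,tc((525,165)),200).round(1))
E
```

```text
lid [564.7  25.3 128. ]
lid [587.6 -59.1 128. ]
lid [496.8 -86.1 128. ]
lid [471.5  -0.8 128. ]
housing [644.4 116.4  70. ]
housing [ 705.2 -102.6   70. ]
housing [ 466.2 -165.3   70. ]
housing [405.4  49.6  70. ]
screw [627.7  97.9  76. ]
screw [679.7 -85.4  76. ]
screw [ 487.2 -143.4   76. ]
screw [431.8  42.8  76. ]
side lid [570.1  -3.2 128. ]
side lid [575.1 -63.3 128. ]
side lid [497.2 -89.5 128. ]
side lid [470.4  16.2 128. ]
stop bar [611.5  47.   96. ]
stop bar [637.9 -51.6  96. ]
strap end ray [549.7  82.5 270. ]
lever end z225 [ 607.1 -127.7  226. ] [ 611.7 -128.9  200. ]
```

Request:
carry_out(
  series=[0.35,0.92,0,0,0,-0.032,0,0.35,0.92,0,0,0,-0.032,0,0.35,0.92,0,0,0,-0.032,0],
  squeeze=30,
)

```text
time_s: 0.55
tcp_pos: [277.1, -506.6, 231.0]
ee_rot: [-179.7, -0.2, 16.1]
contact_force: [1.3, 1.0, 0.3]
grip_width: 51.4
finger_force: 0.0
```

Request:
carry_out(
  series=[0.35,0.92,0,0,0,0,0,0.35,0.92,0,0,0,0,0,0.35,0.92,0,0,0,0,0],
)

```text
time_s: 0.8
tcp_pos: [311.7, -414.2, 231.3]
ee_rot: [-179.8, -0.2, 16.2]
contact_force: [0.9, 0.6, 0.6]
grip_width: 12.5
finger_force: 0.0
```

Request:
carry_out(
  series=[0.35,0.92,0,0,0,0,0,0.35,0.92,0,0,0,0,0,0.35,0.92,0,0,0,0,0],
)

```text
time_s: 1.05
tcp_pos: [346.0, -322.3, 231.4]
ee_rot: [-179.8, -0.1, 16.2]
contact_force: [0.2, 0.0, 0.6]
grip_width: 0.1
finger_force: 0.0
```

Request:
carry_out(
  series=[0.33,0.89,0,0,0,0,0,0.33,0.89,0,0,0,0,0,0.33,0.89,0,0,0,0,0],
)

```text
time_s: 1.3
tcp_pos: [378.9, -232.8, 231.5]
ee_rot: [-179.8, -0.1, 16.3]
contact_force: [0.3, 0.0, -0.2]
grip_width: -0.5
finger_force: 0.0
```

Request:
carry_out(
  series=[0.33,0.89,0,0,0,0,0,0.33,0.89,0,0,0,0,0,0.33,0.89,0,0,0,0,0],
)

```text
time_s: 1.55
tcp_pos: [411.8, -143.9, 231.7]
ee_rot: [-179.8, -0.2, 16.3]
contact_force: [0.7, 0.2, 0.6]
grip_width: 0.1
finger_force: 0.0
```

Request:
carry_out(
  series=[0.33,0.89,0,0,0,0,0,0.33,0.89,0,0,0,0,0,0.33,0.89,0,0,0,0,0,0.33,0.89,0,0,0,0,0],
)

```text
time_s: 1.88
tcp_pos: [444.0, -56.9, 231.6]
ee_rot: [-179.9, -0.1, 16.3]
contact_force: [0.5, -0.5, -0.6]
grip_width: 0.0
finger_force: 0.0
```

Request:
carry_out(
  series=[0,0,-0.4,0,0,0,0,0,0,-0.8,0,0,0,0,0,0,-0.8,0,0,0,0],
)

```text
time_s: 2.13
tcp_pos: [437.4, -62.4, 146.0]
ee_rot: [-179.7, 0.8, 15.7]
contact_force: [0.0, 1.1, -1.1]
grip_width: 0.1
finger_force: 0.0
```

```bash
python3 - <<'E'
from h import *
C=cams();o=ctrl.observe();print(o["tcp_pos"],o["contact_force"])
a=cv2.resize(C["top"]["image"][136:232,190:318,::-1],(533,400),interpolation=cv2.INTER_CUBIC)
p=o["tcp_pos"]; print("tcp in crop",(proj(C["top"],p)-[190,136])*6.25*533/800,(proj(C["side"],p)-[186,160])/.18*533/800)
b=cv2.resize(C["side"]["image"][160:268,186:330,::-1],(533,400),interpolation=cv2.INTER_CUBIC)
cv2.imwrite("pics/b.png",cv2.resize(np.hstack([a,b]),(800,300)))
E
```

```text
[441.63658222 -62.59006258 150.99702695] [ 0.30174491 -0.75727544  1.29788242]
tcp in crop [[261.8172102  327.60694589]] [[329.96816544 140.43923037]]
```

View pics/b.png

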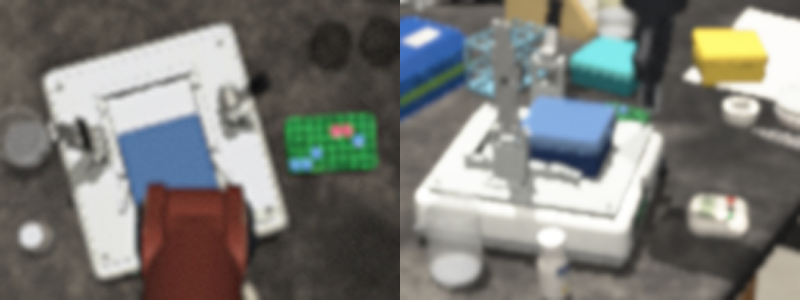

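The side view shows the closed finger at (655,105), in front of the box, which is at (570,135). The box hasn't been touched. The TCP drifted about 6 mm, so I'm checking the joints.

```bash
cat >>h.py <<'E'
def loc(p,S=(556,-24),yaw=15.8):
    a=np.radians(yaw);d=np.array(p[:2])-S;return np.array([d[0]*np.cos(a)+d[1]*np.sin(a),-d[0]*np.sin(a)+d[1]*np.cos(a),p[2]]).round(1)
E
python3 - <<'E'
from h import *
o=ctrl.observe();print(o["joint_positions"].round(1),o["tcp_pos"].round(1),o["ee_rot"].round(1),loc(o["tcp_pos"]))
E
```

```text
[ 10.   24.4  -6.5 119.3   4.6  36.7 -73.9] [441.6 -62.6 151. ] [-180.     0.2   15.7] [-120.5   -6.   151. ]
```

Request:
carry_out(
  series=[0.0,0.03,-0.2,0,0,0,0,0.0,0.03,-0.25,0,0,0,0,0,0.03,-0.25,0,0,0,0],
)

```text
time_s: 2.48
tcp_pos: [442.9, -59.1, 127.3]
ee_rot: [180.0, -0.0, 15.7]
contact_force: [0.2, -1.0, -0.1]
grip_width: 0.2
finger_force: 0.0
```

```bash
python3 - <<'E'
from h import *
o=ctrl.observe();print(o["joint_positions"].round(1),o["tcp_pos"].round(1),o["ee_rot"].round(1),loc(o["tcp_pos"]))
E
```

```text
[  9.2  26.7  -6.1 120.8   5.2  32.6 -74.9] [442.9 -59.1 127.3] [180.   -0.   15.7] [-118.4   -3.   127.3]
```

Request:
carry_out(
  series=[0.02,0.03,-0.15,0,0,0,0,0.02,0.03,-0.29,0,0,0,0,0.02,0.03,-0.29,0,0,0,0],
)

```text
time_s: 2.73
tcp_pos: [444.4, -55.9, 97.4]
ee_rot: [-180.0, 0.0, 15.8]
contact_force: [-0.2, -0.1, 0.6]
grip_width: 0.1
finger_force: 0.0
```

Request:
carry_out(
  series=[0.05,0.014,0,0,0,0,0,0.1,0.028,0,0,0,0,0,0.15,0.042,0,0,0,0,0,0.2,0.056,0,0,0,0,0,0.24,0.067,0,0,0,0,0],
)

```text
time_s: 3.15
tcp_pos: [470.0, -48.7, 98.0]
ee_rot: [180.0, -0.1, 15.8]
contact_force: [0.1, -0.4, -0.3]
grip_width: 0.2
finger_force: 0.0
```

Request:
carry_out(
  series=[0.04,0.011,0,0,0,0,0,0.08,0.022,0,0,0,0,0,0.12,0.033,0,0,0,0,0,0.16,0.044,0,0,0,0,0,0.2,0.056,0,0,0,0,0],
)

```text
time_s: 3.57
tcp_pos: [488.5, -43.3, 97.1]
ee_rot: [-180.0, 0.0, 15.8]
contact_force: [-0.5, -0.1, 0.2]
grip_width: 0.2
finger_force: 0.6
```

Request:
carry_out(
  series=[0.05,0.014,0,0,0,0,0,0.1,0.028,0,0,0,0,0,0.14,0.04,0,0,0,0,0,0.18,0.051,0,0,0,0,0,0.22,0.062,0,0,0,0,0],
)

```text
time_s: 3.98
tcp_pos: [510.9, -36.9, 97.2]
ee_rot: [-180.0, 0.0, 15.8]
contact_force: [-1.4, -0.3, 0.3]
grip_width: -0.2
finger_force: 0.6
```

Request:
carry_out(
  series=[0.02,0.006,0,0,0,0,0,0.04,0.011,0,0,0,0,0,0.05,0.014,0,0,0,0,0],
)

```text
time_s: 4.23
tcp_pos: [515.7, -35.7, 97.3]
ee_rot: [-180.0, 0.0, 15.8]
contact_force: [-1.9, -0.2, 0.1]
grip_width: -0.2
finger_force: 0.7
```

Request:
carry_out(
  series=[0.01,0.003,0,0,0,0,0,0.02,0.006,0,0,0,0,0,0.03,0.008,0,0,0,0,0],
)

```text
time_s: 4.48
tcp_pos: [518.5, -34.9, 97.3]
ee_rot: [-180.0, -0.0, 15.8]
contact_force: [-0.7, -0.6, 0.7]
grip_width: -0.2
finger_force: 0.6
```

Request:
carry_out(
  series=[0.01,0.003,0,0,0,0,0,0.02,0.006,0,0,0,0,0,0.03,0.008,0,0,0,0,0],
)

```text
time_s: 4.73
tcp_pos: [519.5, -34.7, 97.2]
ee_rot: [-180.0, 0.3, 15.7]
contact_force: [-6.4, -1.0, 5.1]
grip_width: 0.1
finger_force: 3.4
```

Request:
carry_out(
  series=[0.01,0.003,0,0,0,0,0,0.02,0.006,0,0,0,0,0,0.02,0.006,0,0,0,0,0],
)

```text
time_s: 4.98
tcp_pos: [519.6, -34.9, 97.0]
ee_rot: [-180.0, 0.5, 15.7]
contact_force: [-8.0, -2.5, 6.7]
grip_width: 0.1
finger_force: 4.3
```

Request:
carry_out(
  series=[-0.15,-0.04,0,0,0,0,0,-0.35,-0.1,0,0,0,0,0,-0.4,-0.11,0,0,0,0,0],
)

```text
time_s: 5.23
tcp_pos: [481.4, -45.4, 97.2]
ee_rot: [-180.0, 0.1, 15.7]
contact_force: [-0.9, 0.2, -0.6]
grip_width: -0.2
finger_force: 0.0
```

Request:
carry_out(
  series=[-0.02,0,0.2,0,0,0,0,-0.05,0.2,0.4,0,0,0,0,-0.1,0.4,0.6,0,0,0,0,-0.14,0.6,0.72,0,0,0,0,-0.18,0.7,0.72,0,0,0,0],
)

```text
time_s: 5.65
tcp_pos: [468.7, 29.1, 172.1]
ee_rot: [-180.0, -0.5, 16.0]
contact_force: [0.7, 0.5, -0.7]
grip_width: 0.2
finger_force: 0.0
```

Request:
carry_out(
  series=[-0.04,0.15,0.15,0,0,0,0,-0.08,0.3,0.3,0,0,0,0,-0.12,0.45,0.45,0,0,0,0,-0.16,0.6,0.6,0,0,0,0,-0.18,0.71,0.71,0,0,0,0],
)

```text
time_s: 6.07
tcp_pos: [447.9, 98.1, 240.9]
ee_rot: [-180.0, -0.1, 15.9]
contact_force: [-0.1, 0.2, -0.7]
grip_width: -0.2
finger_force: 0.0
```

```bash
python3 - <<'E'
from h import *
C=cams()
o=ctrl.observe();print(o["joint_positions"].round(1),o["tcp_pos"].round(1),o["ee_rot"].round(1),loc(o["tcp_pos"]))
a=cv2.resize(C["top"]["image"][136:232,190:318,::-1],(533,400),interpolation=cv2.INTER_CUBIC)
b=cv2.resize(C["side"]["image"][145:253,186:330,::-1],(533,400),interpolation=cv2.INTER_CUBIC)
v=np.vstack([a,b]);cv2.imwrite("pics/c.png",cv2.resize(np.hstack([a,b]),(800,300)))
E
```

```text
[ -9.2  17.8  -7.8 110.8   3.   51.2 -92.5] [448.8  99.1 241.4] [-179.9   -0.3   16. ] [-69.6 147.6 241.4]
```

View pics/c.png

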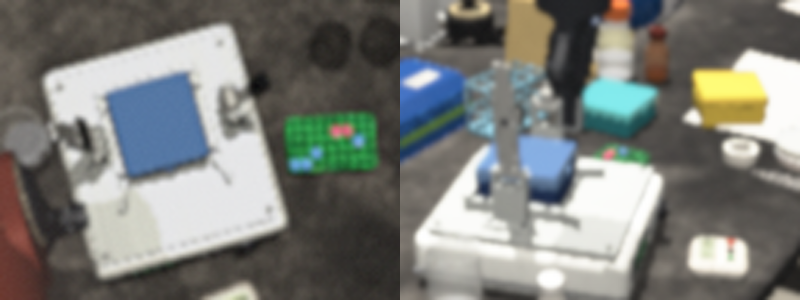

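The top view, lid corners about (107,92), (188,72), (210,157), (130,178), shows the box seated against the stop bar. The strap still stands open near (75,130). Next, bring the finger in beside the strap on its left.

Request:
carry_out(
  series=[0.22,0.06,0,0,0,0,0,0.44,0.12,0,0,0,0,0,0.66,0.18,0,0,0,0,0,0.86,0.24,0,0,0,0,0,0.86,0.24,0,0,0,0,0],
)

```text
time_s: 6.58
tcp_pos: [537.4, 120.1, 238.3]
ee_rot: [180.0, -0.1, 15.7]
contact_force: [-0.5, -0.5, 0.5]
grip_width: -0.2
finger_force: 0.0
```

Request:
carry_out(
  series=[0.02,-0.08,0,0,0,0,0,0.05,-0.16,0,0,0,0,0,0.07,-0.23,0,0,0,0,0,0.08,-0.28,0,0,0,0,0],
)

```text
time_s: 6.92
tcp_pos: [541.7, 90.3, 240.8]
ee_rot: [179.9, -0.0, 15.6]
contact_force: [-0.1, 0.7, 2.6]
grip_width: -0.5
finger_force: 1.6
```

```bash
cat >arc.py <<'E'
from h import *
def show(f,ths,x=20):
    # rows per call of 5, relative to the call's start, world shares of 0.1 m
    o=ctrl.observe();p=o["tcp_pos"];print("now",loc(p),o["contact_force"].round(1))
    a=np.radians(15.8);W=lambda y,z:np.array([556+x*np.cos(a)-y*np.sin(a),-24+x*np.sin(a)+y*np.cos(a),z])
    Q=[W(*f(t)) for t in ths];b=p
    for i in range(0,len(Q),5):
        for q,t in zip(Q[i:i+5],ths[i:i+5]): print(round(t,2),((q-b)/100).round(2),end=" | ")
        print();b=b+((Q[min(i+4,len(Q)-1)]-b)/100).round(2)*100
E
python3 - <<'E'
from arc import *
f=lambda t:(72-101*np.cos(t)+2*np.sin(t)+14.5,140+101*np.sin(t)+2*np.cos(t))
show(f,[1.7,1.65,1.6,1.5,1.4,1.3,1.2,1.1,1.0,.9,.8,.7,.6,.5,.4])
E
```

```text
now [ 17.3 113.8 240.8] [-0.1  0.7  2.6]
1.7 [ 0.06 -0.11 -0.01] | 1.65 [ 0.07 -0.16 -0.  ] | 1.6 [ 0.09 -0.21  0.  ] | 1.5 [ 0.11 -0.31  0.  ] | 1.4 [ 0.14 -0.4  -0.01] | 
1.3 [ 0.03 -0.1  -0.02] | 1.2 [ 0.05 -0.19 -0.05] | 1.1 [ 0.08 -0.28 -0.09] | 1.0 [ 0.1  -0.36 -0.14] | 0.9 [ 0.13 -0.44 -0.19] | 
0.8 [ 0.02 -0.08 -0.07] | 0.7 [ 0.04 -0.15 -0.14] | 0.6 [ 0.05 -0.21 -0.22] | 0.5 [ 0.07 -0.26 -0.31] | 0.4 [ 0.08 -0.3  -0.4 ] |
```

Request:
carry_out(
  series=[0.06,-0.11,0,0,0,0,0,0.07,-0.16,0,0,0,0,0,0.09,-0.21,0,0,0,0,0,0.11,-0.31,0,0,0,0,0,0.14,-0.4,-0.01,0,0,0,0],
)

```text
time_s: 7.33
tcp_pos: [555.6, 51.8, 239.2]
ee_rot: [-180.0, -0.0, 15.8]
contact_force: [-0.1, 0.1, 0.5]
grip_width: -0.2
finger_force: 0.2
```

Request:
carry_out(
  series=[0.03,-0.1,-0.02,0,0,0,0,0.05,-0.19,-0.05,0,0,0,0,0.08,-0.28,-0.09,0,0,0,0,0.1,-0.36,-0.14,0,0,0,0,0.13,-0.44,-0.19,0,0,0,0],
)

```text
time_s: 7.75
tcp_pos: [568.5, 7.5, 219.5]
ee_rot: [-180.0, 0.0, 15.8]
contact_force: [1.0, 0.0, 0.0]
grip_width: -0.0
finger_force: 0.1
```

```bash
python3 - <<'E'
from h import *
C=cams()
o=ctrl.observe();print(o["tcp_pos"].round(1),o["ee_rot"].round(1),loc(o["tcp_pos"]),o["contact_force"])
cv2.imwrite("pics/d.png",cv2.resize(C["side"]["image"][130:238,186:330,::-1],(800,600),interpolation=cv2.INTER_CUBIC))
E
```

```text
[568.2   6.  218.8] [180.    0.2  15.6] [ 20.   25.6 218.8] [0.6397359  0.56675886 0.13449952]
```

View pics/d.png

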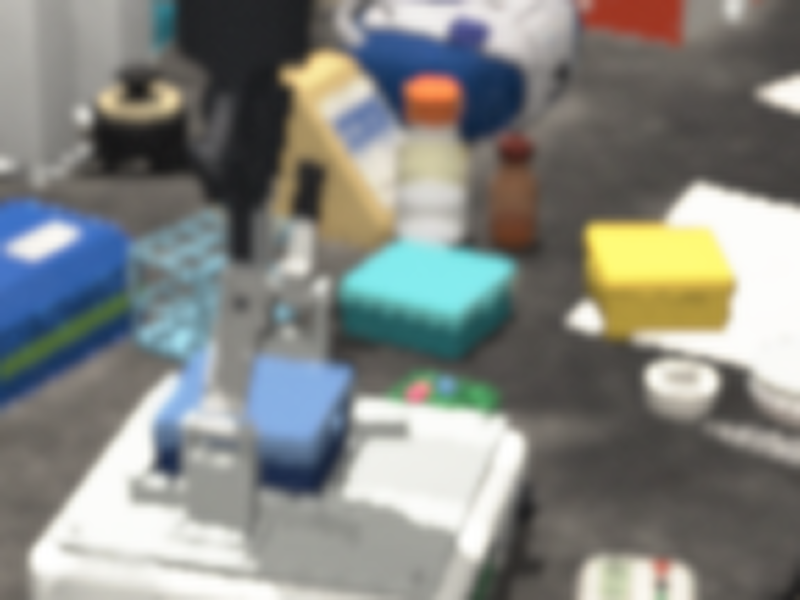

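The strap is tilting over, its bar running from (220,410) up to the fingertip at (243,260). Continuing the arc.

Request:
carry_out(
  series=[0.02,-0.08,-0.07,0,0,0,0,0.04,-0.15,-0.14,0,0,0,0,0.05,-0.21,-0.22,0,0,0,0,0.07,-0.26,-0.31,0,0,0,0,0.08,-0.3,-0.4,0,0,0,0],
)

```text
time_s: 8.27
tcp_pos: [576.6, -22.5, 179.2]
ee_rot: [180.0, 0.0, 15.7]
contact_force: [0.5, 0.8, -0.4]
grip_width: 0.4
finger_force: 0.1
```

```bash
python3 - <<'E'
from arc import *
f=lambda t:(72-101*np.cos(t)+2*np.sin(t)+14.5,140+101*np.sin(t)+2*np.cos(t))
show(f,[.3,.2,.14,.1,.08,.06,.05,.04,.03])
E
```

```text
now [ 20.3  -4.2 179.2] [ 0.5  0.8 -0.4]
0.3 [ 0.01 -0.05 -0.07] | 0.2 [ 0.02 -0.08 -0.17] | 0.14 [ 0.02 -0.09 -0.23] | 0.1 [ 0.02 -0.09 -0.27] | 0.08 [ 0.02 -0.1  -0.29] | 
0.06 [ 0.    0.   -0.02] | 0.05 [ 0.01  0.   -0.03] | 0.04 [ 0.01  0.   -0.04] | 0.03 [ 0.01  0.   -0.05] |
```

Request:
carry_out(
  series=[0.01,-0.05,-0.07,0,0,0,0,0.02,-0.08,-0.17,0,0,0,0,0.02,-0.09,-0.23,0,0,0,0,0.02,-0.09,-0.27,0,0,0,0,0.02,-0.1,-0.29,0,0,0,0],
)

```text
time_s: 8.68
tcp_pos: [578.2, -30.9, 150.4]
ee_rot: [-179.9, 0.1, 15.8]
contact_force: [-0.1, 0.2, -0.4]
grip_width: 0.2
finger_force: 0.0
```

Request:
carry_out(
  series=[0,0,-0.01,0,0,0,0,0,0,-0.02,0,0,0,0,0,0,-0.03,0,0,0,0,0,0,-0.03,0,0,0,0],
)

```text
time_s: 9.02
tcp_pos: [578.7, -31.3, 148.5]
ee_rot: [-180.0, -0.0, 15.8]
contact_force: [-0.0, 0.9, -0.1]
grip_width: -0.1
finger_force: 0.0
```

Request:
carry_out(
  series=[0,0,-0.01,0,0,0,0,0,0,-0.02,0,0,0,0,0,0,-0.02,0,0,0,0],
)

```text
time_s: 9.27
tcp_pos: [578.5, -31.5, 146.2]
ee_rot: [-180.0, 0.0, 15.8]
contact_force: [0.1, 0.5, 0.0]
grip_width: 0.2
finger_force: 0.0
```

Request:
carry_out(
  series=[0,0,-0.01,0,0,0,0,0,0,-0.02,0,0,0,0,0,0,-0.02,0,0,0,0],
)

```text
time_s: 9.52
tcp_pos: [578.6, -31.6, 144.4]
ee_rot: [180.0, -0.0, 15.8]
contact_force: [-0.6, -0.3, 1.8]
grip_width: -0.0
finger_force: 0.6
```

Request:
carry_out(
  series=[0,0,-0.01,0,0,0,0,0,0,-0.02,0,0,0,0,0,0,-0.02,0,0,0,0],
)

```text
time_s: 9.77
tcp_pos: [578.7, -31.6, 142.4]
ee_rot: [180.0, -0.0, 15.8]
contact_force: [-1.3, -0.1, 3.5]
grip_width: -0.1
finger_force: 1.5
```

```bash
python3 - <<'E'
from h import *
C=cams()
o=ctrl.observe();print(o["tcp_pos"].round(1),loc(o["tcp_pos"]),o["contact_force"])
cv2.imwrite("pics/e.png",cv2.resize(C["side"]["image"][145:253,186:330,::-1],(800,600),interpolation=cv2.INTER_CUBIC))
E
```

```text
[578.7 -31.6 142.4] [ 19.7 -13.5 142.4] [-1.13162746 -0.64202358  3.47176616]
```

View pics/e.png

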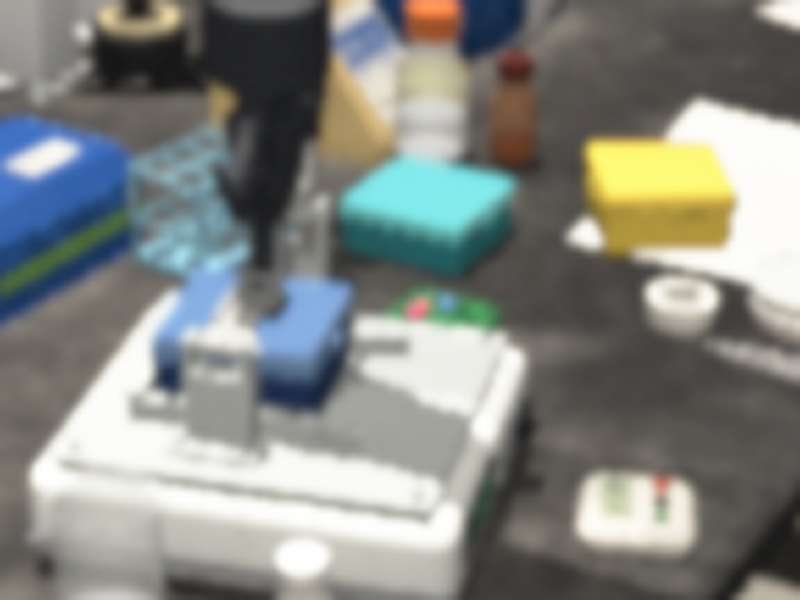

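The strap lies flat on the lid at (250,300), pressed at 3.5 N with the tip at z 142. Now over to the right side of the lever.

Request:
carry_out(
  series=[0,0,0.1,0,0,0,0,0,0,0.35,0,0,0,0,0,0,0.65,0,0,0,0,0,0,0.9,0,0,0,0,0,0,0.9,0,0,0,0],
)

```text
time_s: 10.28
tcp_pos: [582.1, -31.3, 238.3]
ee_rot: [179.8, -0.7, 15.8]
contact_force: [0.4, 0.5, 1.2]
grip_width: -0.0
finger_force: 0.0
```

Request:
carry_out(
  series=[0,0,0.28,0,0,0,0,0.06,-0.2,0.28,0,0,0,0,0.12,-0.4,0.28,0,0,0,0,0.18,-0.6,0.28,0,0,0,0,0.21,-0.74,0.28,0,0,0,0],
)

```text
time_s: 10.7
tcp_pos: [599.7, -107.8, 260.0]
ee_rot: [179.9, 0.0, 15.7]
contact_force: [0.6, -0.4, 0.2]
grip_width: -0.0
finger_force: 0.0
```

Request:
carry_out(
  series=[0.06,-0.2,0,0,0,0,0,0.12,-0.4,0,0,0,0,0,0.18,-0.6,0,0,0,0,0,0.22,-0.78,0,0,0,0,0,0.22,-0.78,0,0,0,0,0],
)

```text
time_s: 11.12
tcp_pos: [620.9, -189.3, 259.3]
ee_rot: [179.8, 0.1, 15.4]
contact_force: [0.5, -1.4, 0.1]
grip_width: -0.1
finger_force: 0.0
```

Request:
carry_out(
  series=[0,0,-0.2,0,0,0,0,0,0,-0.4,0,0,0,0,0,0,-0.54,0,0,0,0,0,0,-0.54,0,0,0,0],
)

```text
time_s: 11.45
tcp_pos: [619.1, -181.5, 202.4]
ee_rot: [-179.7, 0.4, 15.8]
contact_force: [-0.2, -0.2, -0.5]
grip_width: 0.1
finger_force: 0.0
```

```bash
python3 - <<'E'
from h import *
C=cams()
o=ctrl.observe();print(o["tcp_pos"].round(1),loc(o["tcp_pos"]),o["contact_force"])
cv2.imwrite("pics/f.png",cv2.resize(C["side"]["image"][145:253,186:330,::-1],(800,600),interpolation=cv2.INTER_CUBIC))
E
```

```text
[ 621.4 -182.4  206. ] [  19.8 -170.3  206. ] [-0.01727304 -0.21887782  0.35677113]
```

View pics/f.png

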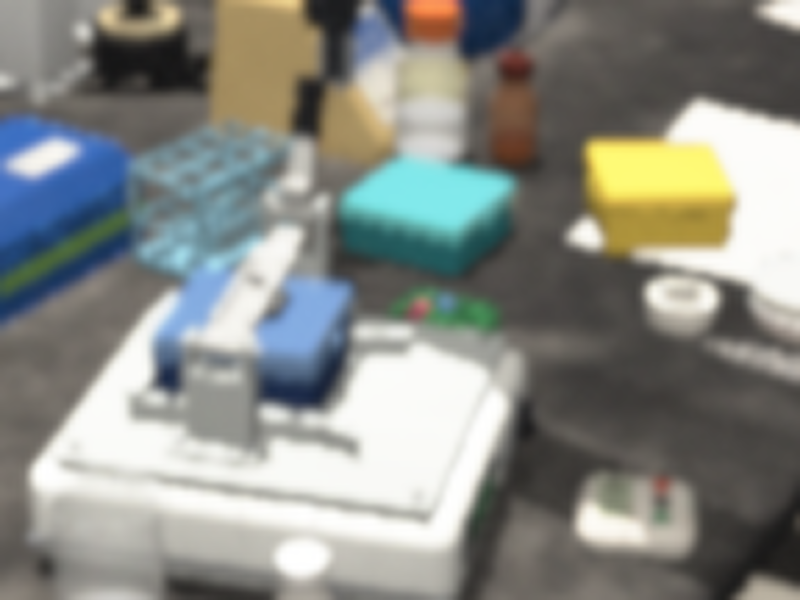

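The strap stays down across the lid, from (220,320) to (295,235). The lever grip is at (308,100), with the finger on its far side at (340,50).

```bash
python3 - <<'E'
from arc import *
def f(a):
    b=.5236-a;return (-82-62*np.sin(b)-6*np.cos(b)-14.5,154+62*np.cos(b)-6*np.sin(b))
show(f,[-.05,0,.1,.2,.3,.4,.5,.6,.7,.8,.9,1.,1.1,1.2,1.3,1.4,1.5,1.6,1.7,1.8,1.85,1.9,1.95,2.,2.05,2.09])
E
```

```text
now [  19.8 -170.3  206. ] [-0.  -0.2  0.4]
-0.05 [-0.09  0.34 -0.03] | 0 [-0.1   0.36 -0.01] | 0.1 [-0.11  0.41  0.02] | 0.2 [-0.13  0.47  0.05] | 0.3 [-0.15  0.52  0.07] | 
0.4 [-0.01  0.06  0.02] | 0.5 [-0.03  0.12  0.03] | 0.6 [-0.05  0.18  0.03] | 0.7 [-0.06  0.24  0.03] | 0.8 [-0.08  0.3   0.02] | 
0.9 [-0.02  0.06 -0.01] | 1.0 [-0.03  0.11 -0.03] | 1.1 [-0.05  0.17 -0.06] | 1.2 [-0.06  0.22 -0.09] | 1.3 [-0.08  0.27 -0.13] | 
1.4 [-0.01  0.04 -0.04] | 1.5 [-0.02  0.08 -0.08] | 1.6 [-0.03  0.12 -0.13] | 1.7 [-0.04  0.15 -0.19] | 1.8 [-0.05  0.17 -0.24] | 
1.85 [ 0.    0.02 -0.03] | 1.9 [-0.    0.02 -0.06] | 1.95 [-0.    0.03 -0.09] | 2.0 [-0.01  0.04 -0.12] | 2.05 [-0.01  0.04 -0.15] | 
2.09 [ 0.    0.01 -0.03] |
```

Request:
carry_out(
  series=[-0.05,0.17,-0.01,0,0,0,0,-0.09,0.3,-0.02,0,0,0,0,-0.11,0.41,0.02,0,0,0,0,-0.13,0.47,0.05,0,0,0,0,-0.15,0.52,0.07,0,0,0,0],
)

```text
time_s: 11.97
tcp_pos: [607.3, -130.6, 214.7]
ee_rot: [179.9, -0.1, 15.8]
contact_force: [1.2, -1.7, -0.5]
grip_width: -0.0
finger_force: 0.8
```

Request:
carry_out(
  series=[-0.01,0.06,0.02,0,0,0,0,-0.03,0.12,0.03,0,0,0,0,-0.05,0.18,0.03,0,0,0,0,-0.06,0.24,0.03,0,0,0,0,-0.08,0.3,0.02,0,0,0,0],
)

```text
time_s: 12.38
tcp_pos: [598.8, -101.3, 215.8]
ee_rot: [180.0, -0.1, 15.7]
contact_force: [0.5, -1.8, 2.9]
grip_width: 0.0
finger_force: 1.1
```

Request:
carry_out(
  series=[-0.02,0.06,-0.01,0,0,0,0,-0.03,0.11,-0.03,0,0,0,0,-0.05,0.17,-0.06,0,0,0,0,-0.06,0.22,-0.09,0,0,0,0,-0.08,0.27,-0.13,0,0,0,0],
)

```text
time_s: 12.8
tcp_pos: [590.7, -73.5, 202.2]
ee_rot: [-180.0, -0.0, 15.8]
contact_force: [0.2, -0.9, 3.4]
grip_width: 0.3
finger_force: 1.5
```

```bash
python3 - <<'E'
from arc import *
def f(a):
    b=.5236-a;return (-82-62*np.sin(b)-6*np.cos(b)-14.5,154+62*np.cos(b)-6*np.sin(b))
show(f,[1.4,1.5,1.6,1.7,1.8,1.85,1.9,1.95,2.,2.05,2.09])
C=cams()
cv2.imwrite("pics/g.png",cv2.resize(C["side"]["image"][145:217,210:306,::-1],(800,600),interpolation=cv2.INTER_CUBIC))
E
```

```text
now [ 19.9 -57.1 202.2] [ 0.2 -0.9  3.4]
1.4 [-0.01  0.04 -0.04] | 1.5 [-0.02  0.08 -0.08] | 1.6 [-0.03  0.12 -0.13] | 1.7 [-0.04  0.15 -0.19] | 1.8 [-0.05  0.17 -0.24] | 
1.85 [-0.    0.02 -0.03] | 1.9 [-0.    0.02 -0.06] | 1.95 [-0.01  0.03 -0.09] | 2.0 [-0.01  0.04 -0.12] | 2.05 [-0.01  0.04 -0.15] | 
2.09 [-0.    0.01 -0.03] |
```

View pics/g.png

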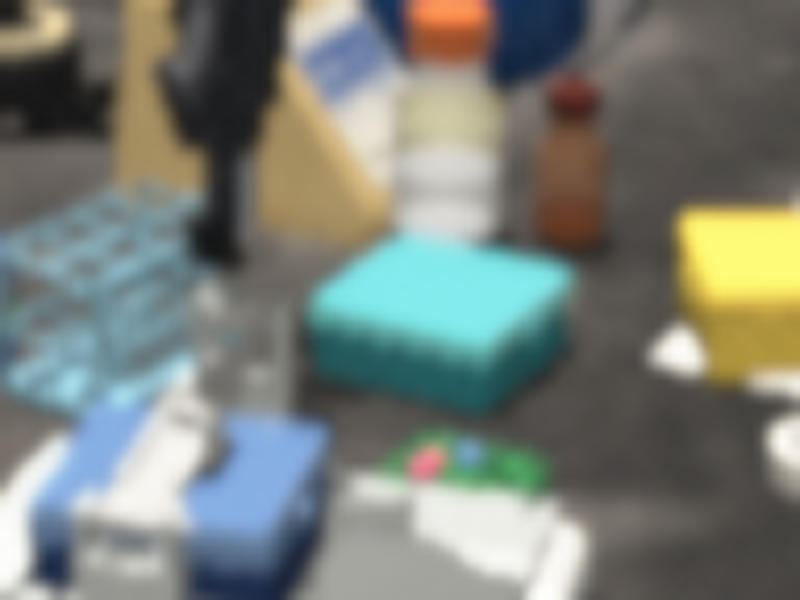

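The lever has folded over, its grip at about (215,245) under the fingertip. Force is 3.4 N, and the strap is still down. I've used the 10 pictures, so I'll finish on force feedback.

Request:
carry_out(
  series=[-0.01,0.04,-0.04,0,0,0,0,-0.02,0.08,-0.08,0,0,0,0,-0.03,0.12,-0.13,0,0,0,0,-0.04,0.15,-0.19,0,0,0,0,-0.05,0.17,-0.24,0,0,0,0],
)

```text
time_s: 13.32
tcp_pos: [585.4, -55.8, 177.6]
ee_rot: [-179.9, -0.0, 15.8]
contact_force: [0.0, 1.3, 4.2]
grip_width: -0.1
finger_force: 1.7
```

Request:
carry_out(
  series=[0,0.02,-0.03,0,0,0,0,0,0.02,-0.06,0,0,0,0,-0.01,0.03,-0.09,0,0,0,0,-0.01,0.04,-0.12,0,0,0,0],
)

```text
time_s: 13.65
tcp_pos: [584.8, -52.9, 166.2]
ee_rot: [-180.0, -0.0, 15.8]
contact_force: [-0.6, 1.4, 3.8]
grip_width: 0.1
finger_force: 2.0
```

Request:
carry_out(
  series=[0,0,-0.02,0,0,0,0,0,0,-0.03,0,0,0,0,0,0,-0.03,0,0,0,0],
)

```text
time_s: 13.9
tcp_pos: [584.7, -52.5, 163.9]
ee_rot: [-179.9, -0.0, 15.8]
contact_force: [-1.8, 3.0, 7.0]
grip_width: 0.3
finger_force: 3.6
```

Request:
carry_out(
  series=[0,0,-0.01,0,0,0,0,0,0,-0.02,0,0,0,0,0,0,-0.02,0,0,0,0],
)

```text
time_s: 14.15
tcp_pos: [584.8, -52.5, 163.6]
ee_rot: [-179.9, -0.1, 15.8]
contact_force: [-4.1, 3.3, 15.5]
grip_width: -0.0
finger_force: 7.5
```

Request:
carry_out(
  series=[0,0,-0.01,0,0,0,0,0,0,-0.02,0,0,0,0,0,0,-0.02,0,0,0,0],
)

```text
time_s: 14.4
tcp_pos: [584.8, -52.3, 163.3]
ee_rot: [-180.0, -0.1, 15.8]
contact_force: [-6.3, 4.0, 22.9]
grip_width: 0.2
finger_force: 11.5
```

The lever is hard against its stop: z holds at 163.5, expected 164, and the force has risen to 23 N. Retreating upward.

Request:
carry_out(
  series=[0,0,0.1,0,0,0,0,0,0,0.3,0,0,0,0,0,0,0.6,0,0,0,0,0,0,0.9,0,0,0,0,0,0,0.9,0,0,0,0],
)

```text
time_s: 14.82
tcp_pos: [587.8, -55.3, 254.8]
ee_rot: [179.7, -0.6, 15.7]
contact_force: [1.4, 0.0, 0.0]
grip_width: 0.0
finger_force: 0.0
```

Request:
carry_out(
  series=[-0.3,-0.08,0.2,0,0,0,0,-0.6,-0.16,0.4,0,0,0,0,-0.8,-0.22,0.5,0,0,0,0,-0.8,-0.22,0.5,0,0,0,0,-0.8,-0.22,0.5,0,0,0,0],
)

```text
time_s: 15.23
tcp_pos: [503.8, -77.1, 299.3]
ee_rot: [179.9, -0.0, 15.6]
contact_force: [0.9, 0.1, -0.2]
grip_width: 0.3
finger_force: 0.0
```

```bash
python3 - <<'E'
from h import *
# numeric check without viewing: predicted lever line vs. image (dark grip pixels), side camera
C=cams();s=C["side"];a=np.radians(15.8)
W=lambda x,y,z:np.array([556+x*np.cos(a)-y*np.sin(a),-24+x*np.sin(a)+y*np.cos(a),z])
for n in("side","top"):
  im=C[n]["image"]
  for y in(-55,-40,-30,-20,-10,0,5,10):
    u,v=proj(C[n],W(20,y,164))[0].round().astype(int);print(n,y,(u,v),im[v,u])
print(ctrl.observe()["contact_force"].round(1),ctrl.observe()["tcp_pos"])
E
```

```text
side -55 (np.int64(237), np.int64(183)) [245 243 239]
side -40 (np.int64(236), np.int64(185)) [235 233 227]
side -30 (np.int64(235), np.int64(186)) [186 184 177]
side -20 (np.int64(234), np.int64(187)) [101 100  98]
side -10 (np.int64(233), np.int64(188)) [50 51 53]
side 0 (np.int64(232), np.int64(190)) [43 44 47]
side 5 (np.int64(232), np.int64(190)) [43 44 47]
side 10 (np.int64(231), np.int64(191)) [60 64 66]
top -55 (np.int64(256), np.int64(170)) [127  60  49]
top -40 (np.int64(252), np.int64(171)) [132  64  51]
top -30 (np.int64(249), np.int64(172)) [134  66  56]
top -20 (np.int64(246), np.int64(173)) [108  51  41]
top -10 (np.int64(243), np.int64(174)) [125  60  49]
top 0 (np.int64(240), np.int64(174)) [130  78  64]
top 5 (np.int64(239), np.int64(175)) [126  97  83]
top 10 (np.int64(237), np.int64(175)) [55 53 50]
[ 0.5 -0.3  0.5] [504.71541463 -75.71361415 298.27979714]
```

The black grip lies at the height and place expected for a lever that is fully down. Handing in.

```bash
python3 -c "
from plant import ctrl
print(ctrl.hand_in())"
```

```text
the job is handed in; nothing more can be done
None
```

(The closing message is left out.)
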